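# Secure the cap carrier and lift it level

## Robot

A 7-joint arm with a two-finger parallel gripper is mounted at the origin on the work surface. World frame = base frame: x ahead of the robot, y to its left, z up, the work surface at z = 0. Lengths are in m, angles in degrees, forces in N, time in s.
With the tool pointing down it reaches from about 0.425 to 0.875 m from the base axis. Payload 4.7 kg.
Tool frame: the origin (TCP) lies between the finger pads, 19 mm behind the fingertips; this is the grasp point; z points along the fingers, y is the line along which they close (so a half turn about z gives the same grasp; the last joint's range is limited). The gripper opens to 87 mm and grips with 3 to 60 N. Pads are 19 mm wide; open, the fingers measure 117 mm over their backs; the gripper's body (75 mm by 190 mm) begins 51 mm behind the grasp point.
Start: joints at [-74.708, 18.392, -4.016, 83.108, 1.295, 78.541, -3.26], TCP at [0.163, 0.629, 0.241] pointing down, gripper open.
Joint ranges: [-163.93, 163.93], [-17.29, 119.83], [-79.2, 71.16], [3.27, 140.29], [-89.18, 269.18], [5.43, 117.66], [-154.24, 154.24]. Speed limits (degrees/s): [147.25, 147.25, 180, 180, 180, 180, 180].

## Interface

Orientations are given as [roll, pitch, yaw] about the fixed x, y, z axes, in that order (R = Rz(yaw) Ry(pitch) Rx(roll)).
In Python, from cell import env gives the robot as it stands.
- The arm moves only by the tool servo_tool, never from a script. Its argument "plan" is a list of rows, each an object with "xyz": the shift along the tool's x, y, z in cm, a list of three; "twist": the turn, a rotation vector about the tool's x, y, z in degrees, a list of three; "jaw": the closure, from 0 (fully open) to 1 (shut). In form: [{"xyz": [x, y, z], "twist": [wx, wy, wz], "jaw": jaw}, ...]. A call has 1 to 10 rows; each row is the pose to reach, as a shift and turn from the pose commanded when the call began, along the tool's axes at that moment; what a row does not reach only later rows make up. A row lasts 1/12 s, in which the tool goes at most 41.7 mm and 7.16 degrees, less where a joint would pass 70% of its speed; a pose out of reach is approached as far as the arm can. A call with a gripper value outside its range is refused whole. The fingers move at their own pace and stop on an object; "newtons" is the grip in N (left out, the last holds). Time passes only in rows, so rows that repeat a pose let the fingers close. It gives the time, the measured TCP pose, the force, the opening and the grip force at its end, in the units of the state.
- env.get_obs(): the state, without advancing time (a new reading comes with each control period).
- env.read_camera(name): name is "scene" or "side" or "wrist"; returns a dict with "img" (400x640x3 uint8, red, green, blue), "camera_matrix" (3x3 intrinsics, pixels), "R" (3x3) and "t" (3): a world point X has camera coordinates R X + t. Camera axes: x right, y down, z forward; pixel columns grow to the right and rows downward; lengths in m; the calibration is good to about 2 mm. A picture is of the moment at which its call begins. There is no depth.
- env.sign_off(): hands the job in; it is judged then, once.
The state is a dict: "time_s": time; "qpos": joint angles; "joint_velocities": joint speeds; "effort": joint torques, N m; "tool_pos": TCP position; "tool_rot": TCP orientation; "force": force on the tool from outside, world axes, zero at the start; "wrist_torque": the same for the moment, N m; "grip_width": finger opening in m; "grasp_force": force on a finger pad.
Only numpy, scipy, OpenCV 4.12 (cv2) and the standard library are available. Lean on these libraries where they do the work, as an engineer would, in place of code of your own. Each camera call takes 0.05 s, during which the arm holds its last target. There are 200 camera calls.

## Task

Lay the loose retaining bar across the carrier's two blue end posts so that it lies right down in both notches over the row of black caps, roughly centred end to end, and let go of it while the carrier still stands on the bench. Then lift the carrier by its yellow handle until its underside is at least 10 cm above the bench, level all the way and with bar and caps still in place. Finish there, still holding it by the handle, steady and level; leave the tape dispenser, the jar and the parts bin alone.

Things in the scene. Friction and masses are not known exactly. Their poses are not given: they have to be found in the camera images.
- carrier: cap carrier on the bench, 140 (x) x 200 (y) x 110 (z) mm, 0.5 kg; origin: centre of its underside, z up. Grey base 8 mm thick. At x = -50 mm a row along y: white strip with 4 caps (tops at z = 46 mm) between 2 notched blue end posts at y = -80 and +80 mm. At x = +50 mm a steel counterweight 34 mm high: loaded, it balances about the yellow handle along its middle (x = 0)
- carrier_seat (a point): midway between the two notches at their floor level (carrier x -50, y 0, z 50 mm; carrier axes): the bar's origin belongs here, bar along the carrier's y, either way round. Posts 40 (x) x 24 (y) mm, tops at z = 60; notches 18 mm wide in x, 10 mm deep, open along y and above. From the seated bar's side to the handle: 39 mm, so open the fingers only partly
- carrier_handle (a point): middle of the yellow handle's crossbar (carrier x 0, y 0, z 102 mm; carrier axes). The crossbar runs along y, 10 mm wide in x, z 94 to 110 mm, on two posts at y = -50 and +50 mm; grasp it here from above, across x. The seated bar beside it, at x = -50 mm, reaches up to z = 80 mm
- bar: retaining bar lying loose on the bench: aluminium, 12 (x) x 190 (y) x 12 (z) mm, with a red grip block on the middle of its top, also 12 mm wide, 50 mm long (y), reaching to z = 30 mm; about 0.1 kg; origin: centre of its underside, y along its length, z up. Grasp it across x at the red block
- cap0: black plastic insulating cap, 18 mm diameter, 34 mm tall, 12 g, standing loosely 14 mm deep in pocket 1 of 4 of the carrier's white strip; origin: centre of its underside
- cap1: black plastic insulating cap, 18 mm diameter, 34 mm tall, 12 g, standing loosely 14 mm deep in pocket 2 of 4 of the carrier's white strip; origin: centre of its underside
- cap2: black plastic insulating cap, 18 mm diameter, 34 mm tall, 12 g, standing loosely 14 mm deep in pocket 3 of 4 of the carrier's white strip; origin: centre of its underside
- cap3: black plastic insulating cap, 18 mm diameter, 34 mm tall, 12 g, standing loosely 14 mm deep in pocket 4 of 4 of the carrier's white strip; origin: centre of its underside
- tape: black tape dispenser, 70 (x) x 150 (y) x 100 (z) mm, about 0.9 kg, a bystander; origin: centre of its underside
- jar: white jar with a blue cap, 60 mm diameter, 75 mm tall, a bystander; origin: centre of its underside
- partsbin: grey open parts bin with black caps in it, 90 (x) x 120 (y) x 45 (z) mm, a bystander; origin: centre of its underside
Mind the look-alikes: they are no part of the job. Of the things shaped like the bar, the aluminium one is meant.

How it is judged (in metres and radians):
On the way:
1. the bar lies in both notches of the carrier, let go, with the carrier standing on the bench (x of bar in the frame of carrier_seat between -0.006 and 0.006 m and y of bar in the frame of carrier_seat between -0.015 and 0.015 m and z of bar in the frame of carrier_seat between -0.004 and 0.004 m and angle between the y axis of bar and the y axis of carrier, either way round below 0.06 rad and angle between the z axis of bar and the z axis of carrier, either way round below 0.1 rad and x of cap0 in the frame of carrier between -0.06 and -0.04 m and z of cap0 in the frame of carrier between 0.006 and 0.022 m and x of cap1 in the frame of carrier between -0.06 and -0.04 m and z of cap1 in the frame of carrier between 0.006 and 0.022 m and x of cap2 in the frame of carrier between -0.06 and -0.04 m and z of cap2 in the frame of carrier between 0.006 and 0.022 m and x of cap3 in the frame of carrier between -0.06 and -0.04 m and z of cap3 in the frame of carrier between 0.006 and 0.022 m and contact force between bar and the fingers below 0.3 N and height (world z) of carrier below 0.008 m and angle between carrier's own z axis and vertical below 0.05 rad), for 0.2 s.
At the end, for the whole second after the job is handed in: Held by the handle (TCP within 55 mm), carrier over 100 mm up, tilt under 0.1 rad, still, touching no bystander; bar untouched in both notches (6 mm across, 15 along, 4 high, 0.06 rad); caps in their pockets; bystanders moved under 30 mm (height (world z) of carrier above 0.1 m and angle between carrier's own z axis and vertical below 0.1 rad and linear speed of carrier below 0.03 m/s and angular speed of carrier below 0.15 rad/s and contact force between carrier and the fingers above 2 N and distance between the grasp point and carrier_handle below 0.055 m and contact force between carrier and tape below 0.3 N and contact force between carrier and jar below 0.3 N and contact force between carrier and partsbin below 0.3 N and contact force between bar and the fingers below 0.3 N and x of bar in the frame of carrier_seat between -0.006 and 0.006 m and y of bar in the frame of carrier_seat between -0.015 and 0.015 m and z of bar in the frame of carrier_seat between -0.004 and 0.004 m and angle between the y axis of bar and the y axis of carrier, either way round below 0.06 rad and angle between the z axis of bar and the z axis of carrier, either way round below 0.1 rad and x of cap0 in the frame of carrier between -0.06 and -0.04 m and z of cap0 in the frame of carrier between 0.006 and 0.022 m and x of cap1 in the frame of carrier between -0.06 and -0.04 m and z of cap1 in the frame of carrier between 0.006 and 0.022 m and x of cap2 in the frame of carrier between -0.06 and -0.04 m and z of cap2 in the frame of carrier between 0.006 and 0.022 m and x of cap3 in the frame of carrier between -0.06 and -0.04 m and z of cap3 in the frame of carrier between 0.006 and 0.022 m and distance of each of tape, jar, partsbin from where it was at the start of the episode below 0.03 m); the arm keeps its last pose, push and grip.
It fails at once if the carrier is lifted without the bar lying in its notches (height (world z) of carrier above 0.025 m and distance between bar and carrier_seat above 0.025 m).
It fails at once if the carrier tilts by more than 0.3 rad (angle between carrier's own z axis and vertical above 0.3 rad).
It fails at once if a cap leaves the carrier (distance between any of cap0, cap1, cap2, cap3 and carrier above 0.13 m).
It fails at once if a bystander is pushed more than 30 mm (distance of any of tape, jar, partsbin from where it was at the start of the episode above 0.03 m).
It also fails if it takes over 54 s, if anything falls off the work surface, if the arm or the gripper's body presses on something with over 40 N, if the wrist force passes 120 N, or if a joint passes its speed limit or range.

## Working session

There is one attempt and no reset: what is moved stays moved. The work goes in short steps, Python scripts to look and compute and a tool call to move; the robot and the scene stay as the last step left them, time stands still between calls to the robot, and variables do not carry over. Pictures are saved under pics/ and viewed, at most 10 in all, crops included, and the job is handed in when it is done.

Besides the shell and the picture viewer there is one more tool, called after ">>>" as name(argument=value, ...) on one line, values as JSON. servo_tool: Moves the arm, as the interface text tells. Its arguments: {"type":"object","properties":{"plan":{"type":"array","items":{"type":"object","properties":{"xyz":{"type":"array","items":{"type":"number"}},"twist":{"type":"array","items":{"type":"number"}},"jaw":{"type":"number"}}}},"newtons":{"type":"number"}},"required":["plan"]}

```bash
mkdir -p pics
cat > h.py <<'E'
import numpy as np,cv2,pickle
from cell import env
def ray(c,uv,z):
    K,R,t=c['camera_matrix'],c['R'],c['t']
    d=R.T@np.linalg.inv(K)@np.array([uv[0],uv[1],1.]);o=-R.T@t
    return o+d*(z-o[2])/d[2]
def proj(c,X):
    p=c['camera_matrix']@(c['R']@np.array(X)+c['t']);return p[:2]/p[2]
def grab(n):
    c=env.read_camera(n);return {k:np.array(c[k]) for k in('img','camera_matrix','R','t')}
E
python3 - <<'E'
from h import *
S={n:grab(n) for n in('scene','side')}
pickle.dump(S,open('s0.pkl','wb'))
for n in S: cv2.imwrite(f'pics/{n}0.png',S[n]['img'][:,:,::-1]); print(n,-S[n]['R'].T@S[n]['t'])
o=env.get_obs();print(o['tool_pos'],o['tool_rot'],o['time_s'])
E
```

```text
scene [1.30459045 0.33019931 0.94348454]
side [ 0.33995315 -0.57684583  0.63449146]
[0.16250098 0.62886919 0.24026011] [-1.79899934e+02  6.61786798e-03  1.65517822e+02] 0.1
```

View pics/scene0.png

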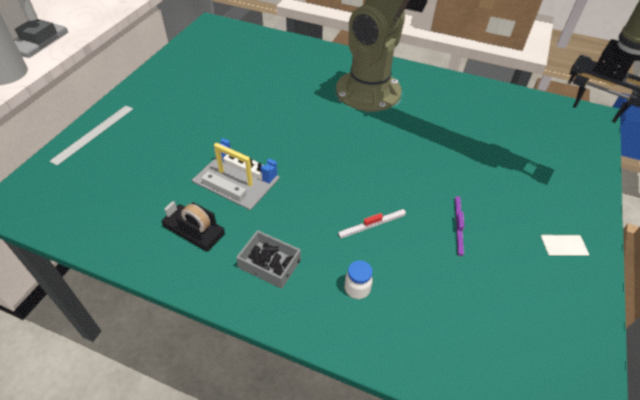

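View pics/side0.png

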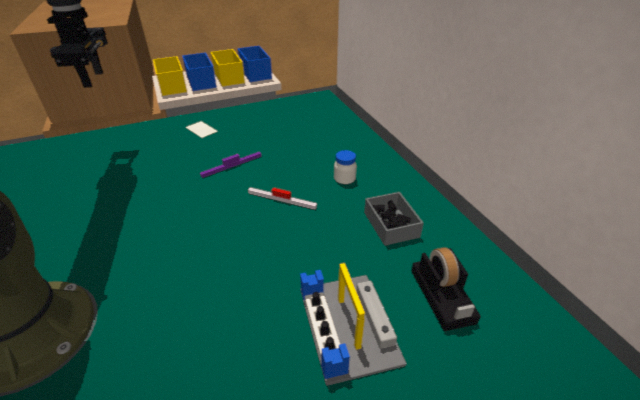

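The scene view shows three bar-like things:
- White/aluminium bar with a red block, at about (373,220). This is the one meant.
- Purple bar with a purple block, at (460,225). A look-alike.
- Plain ruler at (92,135). It has no block.

The carrier is at (235,175), with the tape dispenser, bin and jar nearby.

Run:
```python
from h import *
S=pickle.load(open('s0.pkl','rb'))
roi={'scene':((330,195,415,245),(180,130,290,210)),'side':((240,180,325,215),(290,255,410,385))}
crops=[]
def big(m,n=1):
    k,l,s,c=cv2.connectedComponentsWithStats(m.astype(np.uint8))
    return [l==i for i in sorted(range(1,k),key=lambda i:-s[i,4])[:n]]
for n,c in S.items():
    im=c['img'].astype(int);r,g,b=im[...,0],im[...,1],im[...,2]
    def box(a):
        m=np.zeros(r.shape,bool);m[a[1]:a[3],a[0]:a[2]]=1;return m
    A,B=roi[n]
    red=big((r>130)&(g<90)&box(A))[0]
    wh=(r>120)&box(A)&(g>100) | red
    wh=big(wh)[0]
    def rect(m): 
        q=np.argwhere(m)[:,::-1].astype(np.float32);return cv2.minAreaRect(q)
    ys=np.argwhere(red)[:,::-1].mean(0); 
    q=np.argwhere(wh)[:,::-1]; e0,e1=q[q[:,0].argmin()],q[q[:,0].argmax()]
    P0,P1=ray(c,e0,.008),ray(c,e1,.008);d=P1-P0
    print(n,'red',ys,ray(c,ys,.021).round(4),'ends',e0,e1,P0.round(4),P1.round(4),'L',np.linalg.norm(d).round(4),'mid',((P0+P1)/2).round(4),'ang',np.degrees(np.arctan2(d[1],d[0])).round(2))
    for m in big((b>120)&(r<80)&(g<120)&box(B),3): 
        q=np.argwhere(m)[:,::-1];print(' blue',m.sum(),q.mean(0).round(1),ray(c,q.mean(0),.045).round(4))
    ye=big((r>150)&(g>120)&(b<90)&box(B))[0];q=np.argwhere(ye)[:,::-1]
    print(' yellow',len(q),q.min(0),q.max(0))
    gimg=c['img'][B[1]:B[3],B[0]:B[2],::-1];crops.append(cv2.resize(gimg,(400,int(400*gimg.shape[0]/gimg.shape[1])),interpolation=cv2.INTER_CUBIC))
    gimg=c['img'][A[1]:A[3],A[0]:A[2],::-1];crops.append(cv2.resize(gimg,(400,170),interpolation=cv2.INTER_CUBIC))
H=590
cols=[np.vstack(crops[:2]),np.vstack(crops[2:])]
cols=[np.vstack([x,np.zeros((max(0,H-len(x)),400,3),np.uint8)])[:610] for x in cols]
h=min(map(len,cols));cv2.imwrite('pics/crop.png',np.hstack([x[:h] for x in cols])[:600])
```

```text
scene red [372.6  219.32] [0.551  0.1929 0.021 ] ends [338 232] [405 211] [0.6147 0.1233 0.008 ] [0.4793 0.2608 0.008 ] L 0.193 mid [0.547  0.1921 0.008 ] ang 134.56
 blue 207 [269.2 172.1] [ 0.5254 -0.1121  0.045 ]
 blue 33 [226.  143.5] [ 0.4718 -0.2762  0.045 ]
 blue 5 [222.8 154.4] [ 0.5151 -0.2616  0.045 ]
 yellow 214 [215 147] [250 184]
side red [280.91803279 190.73770492] [0.5545 0.2049 0.021 ] ends [248 189] [316 203] [0.4806 0.2621 0.008 ] [0.6253 0.1388 0.008 ] L 0.1901 mid [0.553  0.2004 0.008 ] ang -40.43
 blue 374 [335.1 354.3] [ 0.4921 -0.2734  0.045 ]
 blue 248 [311.6 277.7] [ 0.5152 -0.1117  0.045 ]
 yellow 341 [340 263] [364 315]
```

View pics/crop.png

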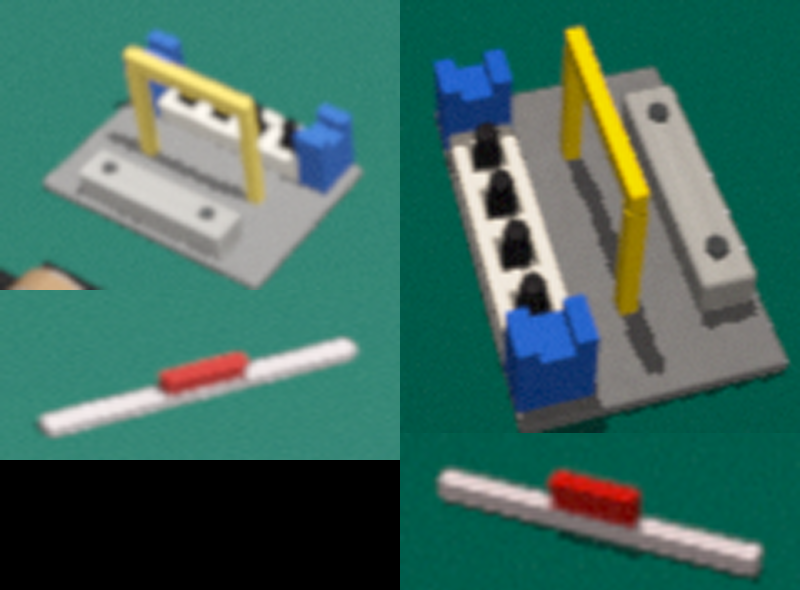

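The crop confirms it: an aluminium bar with a red block. The carrier has its notch row on the side nearer the robot base. I'll move above the bar for a wrist view.

```bash
cat >> h.py <<'E'
from scipy.spatial.transform import Rotation as Ro
def goto(x,y,z,yaw):
    o=env.get_obs();R=Ro.from_euler('xyz',o['tool_rot'],degrees=True)
    T=Ro.from_euler('xyz',[180,0,yaw],degrees=True)
    d=R.inv().apply(np.array([x,y,z])-o['tool_pos'])*100
    print('t',o['time_s'],'xyz cm',d.round(2),'twist',(R.inv()*T).as_rotvec(degrees=True).round(2),'pos',np.round(o['tool_pos'],4),np.round(o['tool_rot'],2))
E
python3 -c "
from h import *
goto(.552,.197,.22,137)"
```

```text
t 0.1 xyz cm [-48.51 -32.07   2.09] twist [-0.1   0.03 28.52] pos [0.1625 0.6289 0.2403] [-1.7990e+02  1.0000e-02  1.6552e+02]
```

>>> servo_tool(plan=[{"xyz": [-4,-2.5,0],"twist": [0,0,3],"jaw": 0},{"xyz": [-7.2,-4.8,0.2],"twist": [0,0,6],"jaw": 0},{"xyz": [-10.5,-7,0.4],"twist": [0,0,9],"jaw": 0},{"xyz": [-13.5,-9,0.6],"twist": [0,0,12],"jaw": 0},{"xyz": [-17,-11.2,0.8],"twist": [0,0,15],"jaw": 0},{"xyz": [-20,-13.3,1],"twist": [0,0,18],"jaw": 0},{"xyz": [-23.5,-15.5,1],"twist": [0,0,20],"jaw": 0},{"xyz": [-26.5,-17.6,1],"twist": [0,0,22],"jaw": 0},{"xyz": [-30,-19.8,1],"twist": [0,0,24],"jaw": 0},{"xyz": [-33,-21.8,1],"twist": [0,0,26],"jaw": 0}])

```text
time_s: 0.93
tool_pos: [0.429, 0.3332, 0.2311]
tool_rot: [-180.0, 0.0, 139.4]
force: [0.6, 0.6, -0.0]
grip_width: 0.0873
grasp_force: 0.0
```

```bash
python3 -c "
from h import *
goto(.552,.197,.22,137)"
```

```text
t 0.9333 xyz cm [-18.21  -2.33   1.11] twist [-0.01  0.03  2.36] pos [0.429  0.3332 0.2311] [-1.7999e+02  3.0000e-02  1.3936e+02]
```

>>> servo_tool(plan=[{"xyz": [-3.5,-0.5,0.2],"twist": [0,0,0.5],"jaw": 0},{"xyz": [-7,-1,0.4],"twist": [0,0,1],"jaw": 0},{"xyz": [-10.5,-1.5,0.6],"twist": [0,0,1.5],"jaw": 0},{"xyz": [-14,-2,0.8],"twist": [0,0,2],"jaw": 0},{"xyz": [-16.8,-2.2,1],"twist": [0,0,2.3],"jaw": 0},{"xyz": [-18.2,-2.3,1.1],"twist": [0,0,2.4],"jaw": 0},{"xyz": [-18.2,-2.3,1.1],"twist": [0,0,2.4],"jaw": 0},{"xyz": [-18.2,-2.3,1.1],"twist": [0,0,2.4],"jaw": 0}])

```text
time_s: 1.6
tool_pos: [0.551, 0.1995, 0.2197]
tool_rot: [-179.9, -0.0, 137.0]
force: [-0.1, 0.5, 0.3]
grip_width: 0.0867
grasp_force: 0.0
```

```bash
cat >> h.py <<'E'
def big(m,n=1):
    k,l,s,c=cv2.connectedComponentsWithStats(m.astype(np.uint8))
    return [l==i for i in sorted(range(1,k),key=lambda i:-s[i,4])[:n]]
def line(m):
    q=np.argwhere(m)[:,::-1].astype(np.float32)
    return cv2.minAreaRect(q)
E
python3 - <<'E'
from h import *
c=grab('wrist');pickle.dump(c,open('w1.pkl','wb'))
cv2.imwrite('pics/w1.png',c['img'][:,:,::-1])
print(-c['R'].T@c['t'],c['R'].T[:,2])
im=c['img'].astype(int);r,g,b=im[...,0],im[...,1],im[...,2]
red=big((r>100)&(g<70)&(b<90))[0];R=cv2.boxPoints(line(red));print('red',red.sum(),line(red))
print([ray(c,p,.03).round(4) for p in R])
goto(.552,.197,.22,137)
E
```

```text
[0.49664171 0.24998255 0.3631772 ] [ 0.20014748 -0.18602159 -0.96194436]
red 44 ((314.0, 205.0), (4.0, 8.0), 90.0)
[array([0.5608, 0.1786, 0.03  ]), array([0.5676, 0.186 , 0.03  ]), array([0.5714, 0.1824, 0.03  ]), array([0.5646, 0.175 , 0.03  ])]
t 1.65 xyz cm [-0.39 -0.17 -0.02] twist [-0.03 -0.07  0.15] pos [0.5503 0.2009 0.2198] [-1.7997e+02 -7.0000e-02  1.3715e+02]
```

View pics/w1.png

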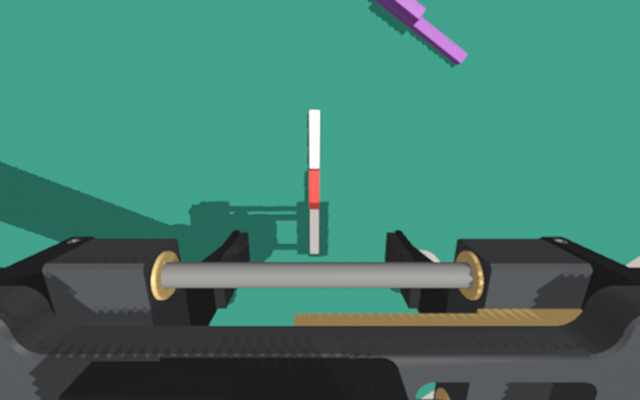

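The bar runs almost straight down the wrist view at u≈314, from v=110 to 255. The red block's top spans v≈169–204, and the purple look-alike is off at top right.

```bash
cat > bar.py <<'E'
from h import *
import sys
def centers(c,m,z):
    v,u=np.nonzero(m);return np.array([[u[v==k].mean(),k] for k in np.unique(v) if (v==k).sum()>=5])
def barpose(c,u0=290,u1=340):
    im=c['img'].astype(int);r,g,b=im[...,0],im[...,1],im[...,2]
    w=np.zeros(r.shape,bool);w[:262,u0:u1]=1
    red=big((r>200)&(g<140)&(b<140)&w)[0]
    wh=big((r>140)&(abs(r-g)<30)&w&(np.abs(r-b)<40),2)
    q=centers(c,red,.03);P=np.array([ray(c,p,.03) for p in q])
    print('red rows',q[0],q[-1],'len',np.linalg.norm(P[-1]-P[0]).round(4),'mid',((P[0]+P[-1])/2).round(4))
    A=[]
    for m in wh: 
        q=centers(c,m,.012);A.append(q);print('white',q[0],q[-1])
    A=np.vstack(A);P=np.array([ray(c,p,.012) for p in A])
    d=np.linalg.svd(P[:,:2]-P[:,:2].mean(0))[2][0]
    t=(P[:,:2]-P[:,:2].mean(0))@d; e0,e1=P[t.argmin()],P[t.argmax()]
    print('bar len',np.ptp(t).round(4),'mid',((e0+e1)/2).round(4),'ang',np.degrees(np.arctan2(d[1],d[0])).round(2)%180)
if __name__=='__main__':
    barpose(pickle.load(open(sys.argv[1],'rb')))
E
python3 bar.py w1.pkl
```

```text
red rows [314. 170.] [314. 202.] len 0.0403 mid [0.5485 0.1969 0.03  ]
white [313.5 109. ] [314. 168.]
white [314. 210.] [313.5 253. ]
bar len 0.1901 mid [0.5509 0.1937 0.012 ] ang 136.87
```

The bar comes out 190.1 mm long, which matches its 190 mm. It is centred at about (0.550,0.195), with its axis at 136.9°. Next I'll descend and grasp it.

```bash
python3 -c "
from h import *
goto(.550,.195,.026,136.9)"
```

```text
t 1.65 xyz cm [-0.4  -0.45 19.38] twist [-0.03 -0.07  0.25] pos [0.5503 0.2009 0.2198] [-1.7997e+02 -7.0000e-02  1.3715e+02]
```

>>> servo_tool(plan=[{"xyz": [-0.1,-0.2,3],"twist": [0,0,0.2],"jaw": 0.4},{"xyz": [-0.3,-0.4,6.5],"twist": [0,0,0.2],"jaw": 0.4},{"xyz": [-0.3,-0.4,10],"twist": [0,0,0.2],"jaw": 0.4},{"xyz": [-0.3,-0.4,13],"twist": [0,0,0.2],"jaw": 0.4},{"xyz": [-0.3,-0.4,13.4],"twist": [0,0,0.2],"jaw": 0.4},{"xyz": [-0.3,-0.4,13.4],"twist": [0,0,0.2],"jaw": 0.4},{"xyz": [-0.3,-0.4,13.4],"twist": [0,0,0.2],"jaw": 0.4},{"xyz": [-0.3,-0.4,13.4],"twist": [0,0,0.2],"jaw": 0.4}])

```text
time_s: 2.32
tool_pos: [0.552, 0.1965, 0.0889]
tool_rot: [179.8, 0.1, 137.0]
force: [0.5, 0.2, -0.4]
grip_width: 0.0531
grasp_force: 0.0
```

Run:
```python
from h import *
from bar import barpose
goto(.550,.195,.026,136.9)
c=grab('wrist');pickle.dump(c,open('w2.pkl','wb'));cv2.imwrite('pics/w2.png',c['img'][:,:,::-1])
print(-c['R'].T@c['t'])
goto(.550,.195,.026,136.9)
barpose(c,270,360)
```

```text
t 2.3167 xyz cm [ 0.05 -0.27  6.29] twist [0.24 0.07 0.08] pos [0.552  0.1965 0.0889] [1.7976e+02 7.0000e-02 1.3698e+02]
[0.49699479 0.24662879 0.2322111 ]
t 2.3667 xyz cm [ 0.07 -0.26  6.29] twist [0.24 0.07 0.05] pos [0.5521 0.1963 0.0889] [1.7976e+02 7.0000e-02 1.3695e+02]
red rows [313.5 194. ] [308.5 218. ] len 0.0195 mid [0.5392 0.2026 0.03  ]
white [313.5  98. ] [313.85714286 190.        ]
white [313.5 255. ] [313.5 261. ]
bar len 0.1348 mid [0.5321 0.2118 0.012 ] ang 137.03
```

View pics/w2.png

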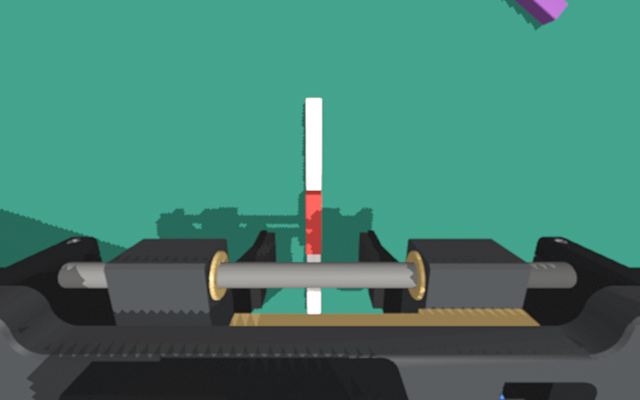

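The bar is at u≈313.5, between the fingers. Its far end is at v=98 and the far edge of the red block at v≈191.

Run:
```python
from h import *
c=pickle.load(open('w2.pkl','rb'))
a=np.radians(136.95);d=np.array([np.cos(a),np.sin(a),0])
for uv,z,L in(((313.5,98),.012,.095),((313.5,191),.03,.025),((313.5,255),.012,None),((313.5,160),.012,None)):
    P=ray(c,uv,z);print(P.round(4),(P+d*L).round(4) if L else '', 'lat',(P[:2]@np.array([-d[1],d[0]])).round(4))
print('tcp lat',np.array([.5521,.1964])@np.array([-d[1],d[0]]))
```

```text
[0.4829 0.2579 0.012 ] [0.4135 0.3228 0.012 ] lat -0.5182
[0.5319 0.2121 0.03  ] [0.5136 0.2292 0.03  ] lat -0.5181
[0.577  0.1696 0.012 ]  lat -0.5178
[0.5166 0.2264 0.012 ]  lat -0.518
tcp lat -0.5204044397383074
```

>>> servo_tool(plan=[{"xyz": [-0.1,-0.2,1.5],"twist": [0.2,0.1,0],"jaw": 0.4},{"xyz": [-0.1,-0.2,3.5],"twist": [0.2,0.1,0],"jaw": 0.4},{"xyz": [-0.1,-0.2,5.2],"twist": [0.2,0.1,0],"jaw": 0.4},{"xyz": [-0.1,-0.2,6.3],"twist": [0.2,0.1,0],"jaw": 0.4},{"xyz": [-0.1,-0.2,6.3],"twist": [0.2,0.1,0],"jaw": 0.4},{"xyz": [-0.1,-0.2,6.3],"twist": [0.2,0.1,0],"jaw": 0.4},{"xyz": [-0.1,-0.2,6.3],"twist": [0.2,0.1,0],"jaw": 0.4}])

```text
time_s: 2.95
tool_pos: [0.5508, 0.1932, 0.0242]
tool_rot: [-179.9, -0.1, 136.9]
force: [0.7, -0.4, 0.1]
grip_width: 0.0524
grasp_force: 0.0
```

>>> servo_tool(plan=[{"xyz": [0,0,0],"twist": [0,0,0],"jaw": 0.7},{"xyz": [0,0,0],"twist": [0,0,0],"jaw": 0.85},{"xyz": [0,0,0],"twist": [0,0,0],"jaw": 1},{"xyz": [0,0,0],"twist": [0,0,0],"jaw": 1},{"xyz": [0,0,0],"twist": [0,0,0],"jaw": 1},{"xyz": [0,0,0],"twist": [0,0,0],"jaw": 1},{"xyz": [0,0,0],"twist": [0,0,0],"jaw": 1},{"xyz": [0,0,0],"twist": [0,0,0],"jaw": 1}], newtons=25)

```text
time_s: 3.62
tool_pos: [0.5501, 0.1931, 0.0234]
tool_rot: [-179.8, -0.1, 136.9]
force: [0.3, 0.0, -0.0]
grip_width: 0.012
grasp_force: 25.0
```

```bash
python3 -c "
from h import *
goto(.55,.194,.026,137)"
```

```text
t 3.6167 xyz cm [ 0.07  0.06 -0.26] twist [-0.18 -0.1  -0.08] pos [0.5501 0.1931 0.0234] [-1.7982e+02 -1.0000e-01  1.3692e+02]
```

The bar is gripped: opening 12 mm, force 25 N. Next I'll lift it and carry it toward the carrier.

>>> servo_tool(plan=[{"xyz": [0,0,-1],"twist": [0,0,0],"jaw": 1},{"xyz": [0,0,-3],"twist": [0,0,0],"jaw": 1},{"xyz": [0,0,-6],"twist": [0,0,0],"jaw": 1},{"xyz": [0,0,-9],"twist": [0,0,0],"jaw": 1},{"xyz": [0,0,-12],"twist": [0,0,0],"jaw": 1},{"xyz": [0,0,-15],"twist": [0,0,0],"jaw": 1},{"xyz": [0,0,-18],"twist": [0,0,0],"jaw": 1},{"xyz": [0,0,-20],"twist": [0,0,0],"jaw": 1},{"xyz": [0,0,-20],"twist": [0,0,0],"jaw": 1}])

```text
time_s: 4.37
tool_pos: [0.5532, 0.1939, 0.2294]
tool_rot: [179.7, 0.1, 136.9]
force: [0.8, -0.0, -0.4]
grip_width: 0.0117
grasp_force: 25.0
```

```bash
python3 -c "
from h import *
goto(.525,0,.23,106)"
```

```text
t 4.3667 xyz cm [-11.19 -16.08  -0.13] twist [ 0.32 -0.   30.9 ] pos [0.5532 0.1939 0.2294] [1.7969e+02 8.0000e-02 1.3690e+02]
```

>>> servo_tool(plan=[{"xyz": [-0.8,-1.2,0],"twist": [0,0,2.2],"jaw": 1},{"xyz": [-2,-3,0],"twist": [0,0,5.5],"jaw": 1},{"xyz": [-3.4,-4.8,0],"twist": [0,0,9],"jaw": 1},{"xyz": [-4.7,-6.7,0],"twist": [0,0,13],"jaw": 1},{"xyz": [-6,-8.6,0],"twist": [0,0,16.5],"jaw": 1},{"xyz": [-7.3,-10.5,0],"twist": [0,0,20],"jaw": 1},{"xyz": [-8.5,-12.3,0],"twist": [0,0,23.5],"jaw": 1},{"xyz": [-9.8,-14,0],"twist": [0,0,27],"jaw": 1},{"xyz": [-10.8,-15.5,0],"twist": [0,0,30],"jaw": 1},{"xyz": [-11.2,-16.1,0],"twist": [0.2,0,31],"jaw": 1}])

```text
time_s: 5.2
tool_pos: [0.5213, -0.0051, 0.223]
tool_rot: [-179.5, 0.1, 105.5]
force: [0.0, -0.4, -0.9]
grip_width: 0.0117
grasp_force: 25.0
```

```bash
python3 -c "
from h import *
goto(.50,-.17,.23,76)"
```

```text
t 5.2 xyz cm [-15.33  -6.45  -0.61] twist [-0.47  0.24 29.45] pos [ 0.5213 -0.0051  0.223 ] [-1.7949e+02  1.1000e-01  1.0545e+02]
```

>>> servo_tool(plan=[{"xyz": [-0.8,-0.4,0],"twist": [0,0,2],"jaw": 1},{"xyz": [-2.5,-1,0],"twist": [0,0,5],"jaw": 1},{"xyz": [-4.5,-1.9,0],"twist": [0,0,8.5],"jaw": 1},{"xyz": [-6.5,-2.7,0],"twist": [0,0,12.5],"jaw": 1},{"xyz": [-8.5,-3.5,0],"twist": [0,0,16],"jaw": 1},{"xyz": [-10.5,-4.4,0],"twist": [0,0,20],"jaw": 1},{"xyz": [-12.5,-5.2,0],"twist": [0,0,24],"jaw": 1},{"xyz": [-14,-6,-0.3],"twist": [0,0,27],"jaw": 1},{"xyz": [-15.3,-6.4,-0.6],"twist": [0,0,29.4],"jaw": 1},{"xyz": [-15.3,-6.4,-0.6],"twist": [0,0,29.4],"jaw": 1}])

```text
time_s: 6.03
tool_pos: [0.5027, -0.1697, 0.2313]
tool_rot: [-179.8, 0.3, 76.1]
force: [-0.6, -0.6, -0.8]
grip_width: 0.0115
grasp_force: 25.0
```

>>> servo_tool(plan=[{"xyz": [0,0,0],"twist": [0,0,0],"jaw": 1},{"xyz": [0,0,0],"twist": [0,0,0],"jaw": 1},{"xyz": [0,0,0],"twist": [0,0,0],"jaw": 1}])

```text
time_s: 6.28
tool_pos: [0.5033, -0.1638, 0.23]
tool_rot: [-179.6, 0.2, 76.7]
force: [0.5, 0.1, -1.0]
grip_width: 0.0118
grasp_force: 25.0
```

Run:
```python
from h import *
c=grab('wrist');goto(.5,-.193,.15,76);d=grab('side');e=grab('scene')
pickle.dump((c,d,e),open('w3.pkl','wb'))
a=c['img'][:,:,::-1]
b=cv2.resize(d['img'][200:400,250:450,::-1],(400,400),interpolation=cv2.INTER_CUBIC)
f=cv2.resize(e['img'][110:230,170:310,::-1],(400,342),interpolation=cv2.INTER_CUBIC)
cv2.imwrite('pics/w3.png',a)
```

```text
t 6.3333 xyz cm [-2.87  0.4   8.01] twist [-0.35  0.24  0.67] pos [ 0.5033 -0.164   0.23  ] [-179.65    0.24   76.67]
```

View pics/w3.png

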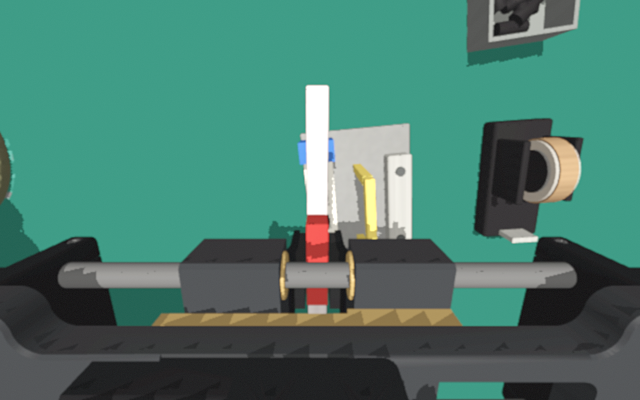

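The wrist view shows the carrier under the bar: base corner at (410,124), far blue post at (317,152), handle at (368,200). The bar is in line with it. I'll fit the carrier pose from its corners in the first images and this one.

Run:
```python
from h import *
from scipy.optimize import least_squares
S=pickle.load(open('s0.pkl','rb'));W=pickle.load(open('w3.pkl','rb'))[0]
sc=lambda x,y:(180+x/3.636-.4,130+y/3.636-.4); si=lambda x,y:(290+(x-400)/3.333-.4,255+y/3.333-.4)
L=[('scene',sc(43,180),.07,-.1,.008),('scene',sc(258,281),.07,.1,.008),('scene',sc(361,170),-.07,.1,.008),
('side',si(655,69),.07,.1,.008),('side',si(788,362),.07,-.1,.008),('side',si(520,430),-.07,-.1,.004),
('wrist',(410,124),.07,.1,.008)]
for n,p,x,y,z in L: print(n,x,y,ray(W if n=='wrist' else S[n],p,z).round(4))
for n,p,q in(('scene',sc(133,52),sc(250,100)),('side',si(576,32),si(637,190))):
    a,b=ray(S[n],p,.11),ray(S[n],q,.11);print(n,'handle',a.round(4),b.round(4),((a+b)/2).round(4),np.linalg.norm(a-b).round(4),np.degrees(np.arctan2(*(a-b)[[1,0]]))%180)
for use in(('scene',),('side',),('scene','side'),('scene','side','wrist')):
    M=[l for l in L if l[0] in use]
    P=np.array([ray(W if n=='wrist' else S[n],p,z)[:2] for n,p,x,y,z in M]);B=np.array([l[2:4] for l in M])
    def f(v):
        c,s=np.cos(v[2]),np.sin(v[2]);return (B@np.array([[c,s],[-s,c]])+v[:2]-P).ravel()
    r=least_squares(f,[.55,-.2,-.2]);c,s=np.cos(r.x[2]),np.sin(r.x[2])
    print(use,'carrier',r.x[:2].round(4),'yaw',np.degrees(r.x[2]).round(2),'rms',np.sqrt(np.mean(r.fun**2)).round(4),'seat',(r.x[:2]+np.array([c,s])*-.05).round(4))
```

```text
scene 0.07 -0.1 [ 0.6042 -0.3149  0.008 ]
scene 0.07 0.1 [ 0.6287 -0.1179  0.008 ]
scene -0.07 0.1 [ 0.4976 -0.0981  0.008 ]
side 0.07 0.1 [ 0.6323 -0.1191  0.008 ]
side 0.07 -0.1 [ 0.6053 -0.3137  0.008 ]
side -0.07 -0.1 [ 0.4676 -0.293   0.004 ]
wrist 0.07 0.1 [ 0.6344 -0.1195  0.008 ]
scene handle [ 0.544  -0.2552  0.11  ] [ 0.5546 -0.1535  0.11  ] [ 0.5493 -0.2044  0.11  ] 0.1023 84.02923419377119
side handle [ 0.5577 -0.1552  0.11  ] [ 0.5424 -0.2561  0.11  ] [ 0.55   -0.2056  0.11  ] 0.1021 81.36458486745467
('scene',) carrier [ 0.549  -0.2066] yaw -8.19 rms 0.0022 seat [ 0.4995 -0.1995]
('side',) carrier [ 0.5501 -0.2056] yaw -8.29 rms 0.0015 seat [ 0.5007 -0.1984]
('scene', 'side') carrier [ 0.5495 -0.2061] yaw -8.17 rms 0.0019 seat [ 0.5   -0.199]
('scene', 'side', 'wrist') carrier [ 0.5497 -0.2064] yaw -8.31 rms 0.0019 seat [ 0.5002 -0.1992]
```

All views agree to about 2 mm. The carrier is at (0.5497,-0.206) with its y axis at 81.8°, and the seat is at (0.500,-0.199).

```bash
python3 -c "
from h import *
goto(.5002,-.199,.115,81.8)"
```

```text
t 6.4333 xyz cm [-3.39  0.58 11.52] twist [-0.36  0.23 -5.16] pos [ 0.5032 -0.1644  0.2301] [-179.66    0.25   76.64]
```

>>> servo_tool(plan=[{"xyz": [-1,0.2,1.5],"twist": [-0.1,0.1,-1.5],"jaw": 1},{"xyz": [-2,0.4,4],"twist": [-0.2,0.1,-3],"jaw": 1},{"xyz": [-3,0.5,6],"twist": [-0.3,0.2,-4],"jaw": 1},{"xyz": [-3.4,0.6,8],"twist": [-0.3,0.2,-5],"jaw": 1},{"xyz": [-3.4,0.6,9.5],"twist": [-0.3,0.2,-5.2],"jaw": 1},{"xyz": [-3.4,0.6,10],"twist": [-0.3,0.2,-5.2],"jaw": 1},{"xyz": [-3.4,0.6,10],"twist": [-0.3,0.2,-5.2],"jaw": 1},{"xyz": [-3.4,0.6,10],"twist": [-0.3,0.2,-5.2],"jaw": 1},{"xyz": [-3.4,0.6,10],"twist": [-0.3,0.2,-5.2],"jaw": 1}])

```text
time_s: 7.18
tool_pos: [0.5012, -0.2001, 0.1316]
tool_rot: [179.9, 0.0, 81.8]
force: [-0.4, 0.1, -1.0]
grip_width: 0.0118
grasp_force: 25.0
```

Run:
```python
from h import *
c=grab('wrist');goto(.5002,-.199,.115,81.8);d=grab('side');e=grab('scene')
goto(.5002,-.199,.115,81.8)
pickle.dump((c,d,e),open('w4.pkl','wb'))
a=cv2.resize(c['img'][100:262,260:420,::-1],(395,400),interpolation=cv2.INTER_CUBIC)
b=cv2.resize(d['img'][255:385,280:410,::-1],(400,400),interpolation=cv2.INTER_CUBIC)
cv2.imwrite('pics/w4.png',np.hstack([a,b]))
```

```text
t 7.2333 xyz cm [ 0.11 -0.12  1.66] twist [ 0.09  0.04 -0.04] pos [ 0.5012 -0.2002  0.1316] [1.7991e+02 4.0000e-02 8.1760e+01]
t 7.3333 xyz cm [ 0.11 -0.1   1.64] twist [ 0.07  0.03 -0.05] pos [ 0.501  -0.2002  0.1314] [1.7993e+02 3.0000e-02 8.1750e+01]
```

View pics/w4.png

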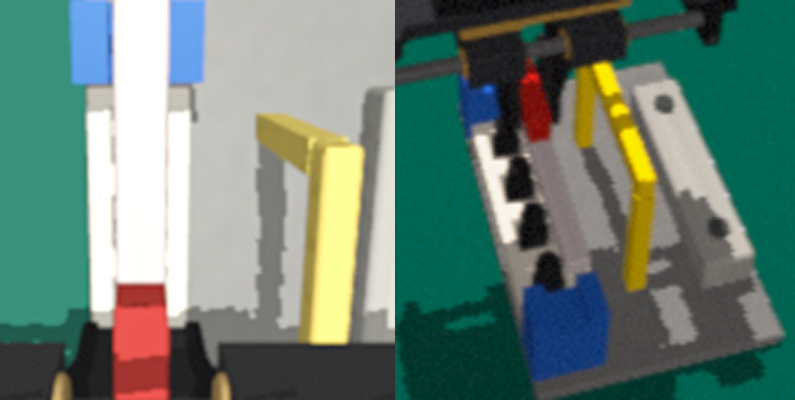

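The bar is in line over the strip. In the wrist crop, the far post spans x=70–203 and the bar x=113–170 at y≈45. I'll work out the sideways error there.

Run:
```python
from h import *
c,d,e=pickle.load(open('w4.pkl','rb'))
im=c['img'].astype(int);r,g,b=im[...,0],im[...,1],im[...,2]
o=env.get_obs();yaw=np.radians(81.75);n=np.array([np.sin(yaw),-np.cos(yaw)]);tx=np.array([np.cos(yaw),np.sin(yaw)])
T=o['tool_pos'][:2]
zb=.1315-.0235+.012
for v in range(106,132,4):
    bl=np.nonzero((b[v]>120)&(b[v]-r[v]>60)&(np.arange(640)>270)&(np.arange(640)<360))[0]
    wh=np.nonzero((r[v]>170)&(g[v]>170)&(b[v]>150)&(np.arange(640)>300)&(np.arange(640)<335))[0]
    if len(wh)==0: continue
    B=[(ray(c,(u,v),zb)[:2]-T)@n for u in(wh[0]-.5,wh[-1]+.5)]
    out=[v,wh[0],wh[-1],'bar',np.round(B,4)]
    if len(bl): P=[(ray(c,(u,v),.06)[:2]-T)@n for u in(bl[0]-.5,bl[-1]+.5)];out+=['post',bl[0],bl[-1],np.round(P,4),'mid',round(np.mean(P),4)]
    print(*out)
# bar angle along rows, and strip
for v in range(60,215,20):
    wh=np.nonzero((r[v]>170)&(g[v]>170)&(b[v]>150)&(np.arange(640)>300)&(np.arange(640)<335))[0]
    if len(wh): p=ray(c,((wh[0]+wh[-1])/2,v),zb)[:2]-T;print(v,'bar along',(p@tx).round(4),'lat',(p@n).round(4))
```

```text
106 306 328 bar [-0.0051  0.0071] post 271 342 [-0.0331  0.0198] mid -0.0066
110 306 328 bar [-0.0051  0.0071] post 271 342 [-0.0332  0.0199] mid -0.0067
114 306 328 bar [-0.0052  0.0071] post 271 342 [-0.0333  0.02  ] mid -0.0067
118 306 328 bar [-0.0052  0.0071] post 271 342 [-0.0335  0.02  ] mid -0.0067
122 306 328 bar [-0.0052  0.0072] post 271 342 [-0.0336  0.0201] mid -0.0067
126 306 328 bar [-0.0052  0.0072] post 271 342 [-0.0337  0.0202] mid -0.0068
130 306 328 bar [-0.0052  0.0072] post 271 342 [-0.0339  0.0202] mid -0.0068
100 bar along 0.0866 lat 0.0007
120 bar along 0.0765 lat 0.001
140 bar along 0.066 lat 0.0013
160 bar along 0.0551 lat 0.0013
180 bar along 0.0438 lat 0.0013
200 bar along 0.032 lat 0.0013
```

>>> servo_tool(plan=[{"xyz": [0.1,-0.1,0.6],"twist": [0,0,0],"jaw": 1},{"xyz": [0.1,-0.1,1.8],"twist": [0,0,0],"jaw": 1},{"xyz": [0.1,-0.1,3],"twist": [0,0,0],"jaw": 1},{"xyz": [0.1,-0.1,4],"twist": [0,0,0],"jaw": 1},{"xyz": [0.1,-0.1,4.5],"twist": [0,0,0],"jaw": 1},{"xyz": [0.1,-0.1,4.5],"twist": [0,0,0],"jaw": 1},{"xyz": [0.1,-0.1,4.5],"twist": [0,0,0],"jaw": 1},{"xyz": [0.1,-0.1,4.5],"twist": [0,0,0],"jaw": 1}])

```text
time_s: 8.0
tool_pos: [0.4995, -0.1995, 0.0856]
tool_rot: [-180.0, 0.1, 81.7]
force: [-0.6, -0.1, -0.7]
grip_width: 0.0118
grasp_force: 25.0
```

Run:
```python
from h import *
c=grab('wrist');goto(.5002,-.199,.0735,81.8)
pickle.dump(c,open('w5.pkl','wb'))
im=c['img'].astype(int);r,g,b=im[...,0],im[...,1],im[...,2]
o=env.get_obs();print(o['force']);yaw=np.radians(81.8);n=np.array([np.sin(yaw),-np.cos(yaw)]);tx=np.array([np.cos(yaw),np.sin(yaw)])
T=o['tool_pos'][:2];zb=o['tool_pos'][2]-.0235+.012
x=np.arange(640)
for v in range(60,150,6):
    wh=np.nonzero((r[v]>170)&(g[v]>170)&(b[v]>150)&(x>295)&(x<335))[0]
    bl=np.nonzero((b[v]>150)&(b[v]-g[v]>50)&(x>250)&(x<400))[0]
    s=[v]
    if len(wh): s+=['bar',wh[0],wh[-1],np.round([(ray(c,(u,v),zb)[:2]-T)@n for u in(wh[0]-.5,wh[-1]+.5)],4),'along',((ray(c,(310,v),zb)[:2]-T)@tx).round(4)]
    if len(bl): s+=['post',bl[0],bl[-1],np.round([(ray(c,(u,v),.06)[:2]-T)@n for u in(bl[0]-.5,bl[-1]+.5)],4),'along',((ray(c,(310,v),.06)[:2]-T)@tx).round(4)]
    print(*s)
```

```text
t 8.05 xyz cm [0.05 0.05 1.23] twist [ 0.    0.05 -0.09] pos [ 0.4997 -0.1994  0.0858] [1.800e+02 5.000e-02 8.171e+01]
[ 0.12734817  0.55734717 -0.60183751]
60
66
72
78
84
90 bar 305 328 [-0.0057  0.0068] along 0.0913
96 bar 306 328 [-0.0053  0.0068] along 0.0884 post 284 352 [-0.0184  0.0211] along 0.0897
102 bar 306 328 [-0.0053  0.0068] along 0.0854 post 284 352 [-0.0185  0.0212] along 0.0864
108 bar 306 328 [-0.0053  0.0069] along 0.0824 post 284 352 [-0.0186  0.0213] along 0.0832
114 bar 306 328 [-0.0054  0.0069] along 0.0794 post 284 352 [-0.0187  0.0214] along 0.0799
120 bar 306 328 [-0.0054  0.0069] along 0.0764 post 284 352 [-0.0188  0.0215] along 0.0765
126 bar 306 328 [-0.0054  0.0069] along 0.0733 post 285 351 [-0.0184  0.0211] along 0.0731
132 bar 306 327 [-0.0055  0.0064] along 0.0701 post 285 351 [-0.0185  0.0212] along 0.0697
138 bar 306 328 [-0.0055  0.007 ] along 0.0669
144 bar 296 334 [-0.011   0.0103] along 0.0637
```

The bar and post centres agree to 0.5 mm, so I'll lower it into the notches.

>>> servo_tool(plan=[{"xyz": [0,0,0.3],"twist": [0,0,0],"jaw": 1},{"xyz": [0,0,0.6],"twist": [0,0,0],"jaw": 1},{"xyz": [0,0,0.9],"twist": [0,0,0],"jaw": 1},{"xyz": [0,0,1.1],"twist": [0,0,0],"jaw": 1},{"xyz": [0,0,1.1],"twist": [0,0,0],"jaw": 1},{"xyz": [0,0,1.1],"twist": [0,0,0],"jaw": 1},{"xyz": [0,0,1.1],"twist": [0,0,0],"jaw": 1}])

```text
time_s: 8.63
tool_pos: [0.4993, -0.1992, 0.0744]
tool_rot: [-180.0, 0.0, 81.7]
force: [0.4, 0.4, -0.6]
grip_width: 0.0119
grasp_force: 25.0
```

>>> servo_tool(plan=[{"xyz": [0,0,0.05],"twist": [0,0,0],"jaw": 1},{"xyz": [0,0,0.1],"twist": [0,0,0],"jaw": 1},{"xyz": [0,0,0.1],"twist": [0,0,0],"jaw": 1},{"xyz": [0,0,0.1],"twist": [0,0,0],"jaw": 1}])

```text
time_s: 8.97
tool_pos: [0.4994, -0.1992, 0.0735]
tool_rot: [-180.0, 0.0, 81.7]
force: [-1.0, 0.2, 0.4]
grip_width: 0.012
grasp_force: 25.0
```

The vertical force has gone from about -0.7 N (the bar's weight) to +0.4 N, so the bar is resting in the notches. Now I'll open partly.

>>> servo_tool(plan=[{"xyz": [0,0,0],"twist": [0,0,0],"jaw": 0.8},{"xyz": [0,0,0],"twist": [0,0,0],"jaw": 0.72},{"xyz": [0,0,0],"twist": [0,0,0],"jaw": 0.66},{"xyz": [0,0,0],"twist": [0,0,0],"jaw": 0.66},{"xyz": [0,0,0],"twist": [0,0,0],"jaw": 0.66},{"xyz": [0,0,0],"twist": [0,0,0],"jaw": 0.66},{"xyz": [0,0,0],"twist": [0,0,0],"jaw": 0.66},{"xyz": [0,0,0],"twist": [0,0,0],"jaw": 0.66}])

```text
time_s: 9.63
tool_pos: [0.4993, -0.1992, 0.0734]
tool_rot: [-180.0, 0.0, 81.7]
force: [0.1, -0.7, -1.0]
grip_width: 0.0296
grasp_force: 0.0
```

>>> servo_tool(plan=[{"xyz": [0,0,-1],"twist": [0,0,0],"jaw": 0.66},{"xyz": [0,0,-3],"twist": [0,0,0],"jaw": 0.66},{"xyz": [0,0,-5],"twist": [0,0,0],"jaw": 0.66},{"xyz": [0,0,-8],"twist": [0,0,0],"jaw": 0.66},{"xyz": [0,0,-11],"twist": [0,0,0],"jaw": 0.66},{"xyz": [0,0,-12],"twist": [0,0,0],"jaw": 0.66},{"xyz": [0,0,-12],"twist": [0,0,0],"jaw": 0.66},{"xyz": [0,0,-12],"twist": [0,0,0],"jaw": 0.66}])

```text
time_s: 10.3
tool_pos: [0.4994, -0.199, 0.1936]
tool_rot: [180.0, 0.0, 81.7]
force: [0.3, -0.2, -0.5]
grip_width: 0.0297
grasp_force: 0.0
```

Run:
```python
from h import *
c=grab('wrist');goto(.5497,-.206,.18,81.8);d=grab('side');e=grab('scene')
pickle.dump((c,d,e),open('w6.pkl','wb'))
a=cv2.resize(c['img'][60:262,230:430,::-1],(396,400),interpolation=cv2.INTER_CUBIC)
b=cv2.resize(d['img'][255:385,280:410,::-1],(400,400),interpolation=cv2.INTER_CUBIC)
cv2.imwrite('pics/w6.png',np.hstack([a,b]))
```

```text
t 10.35 xyz cm [0.02 5.15 1.23] twist [-0.12  0.02 -0.08] pos [ 0.4987 -0.1987  0.1924] [-1.7988e+02  2.0000e-02  8.1720e+01]
```

View pics/w6.png

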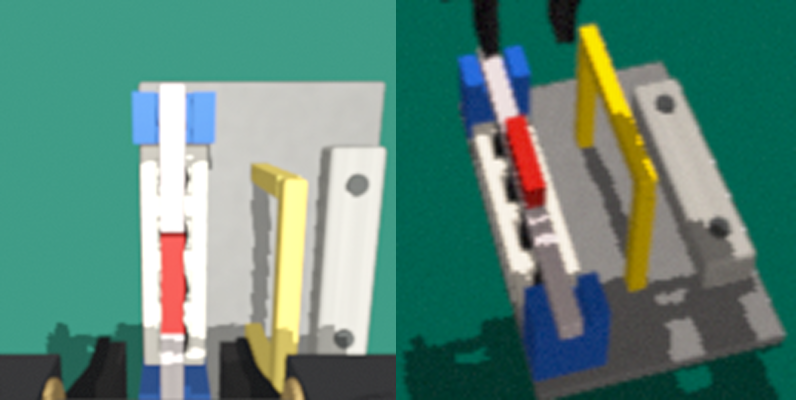

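The bar sits in both notches with its ends over both posts. The wrist crop shows the bar's end at y≈85 against the post's edge at y≈92, so it overhangs about 3 mm as expected. The caps are underneath. The handle is clear, so I'll move over it.

>>> servo_tool(plan=[{"xyz": [0,1.5,0],"twist": [0,0,0],"jaw": 0.66},{"xyz": [0,3.5,0],"twist": [0,0,0],"jaw": 0.66},{"xyz": [0,5,0.5],"twist": [0,0,0],"jaw": 0.66},{"xyz": [0,5.1,1],"twist": [0,0,0],"jaw": 0.66},{"xyz": [0,5.1,1.2],"twist": [0,0,0],"jaw": 0.66},{"xyz": [0,5.1,1.2],"twist": [0,0,0],"jaw": 0.66},{"xyz": [0,5.1,1.2],"twist": [0,0,0],"jaw": 0.66}])

```text
time_s: 11.03
tool_pos: [0.5486, -0.2066, 0.1806]
tool_rot: [-179.9, 0.0, 81.7]
force: [0.9, -0.7, -0.4]
grip_width: 0.0298
grasp_force: 0.0
```

Run:
```python
from h import *
c=grab('wrist');goto(.5497,-.206,.102,81.8)
im=c['img'].astype(int);r,g,b=im[...,0],im[...,1],im[...,2]
o=env.get_obs();yaw=np.radians(81.8);n=np.array([np.sin(yaw),-np.cos(yaw)]);tx=np.array([np.cos(yaw),np.sin(yaw)]);T=o['tool_pos'][:2]
ye=(r>170)&(g>140)&(b<170)&(r-b>50);ye[262:]=0;ye[:,:200]=0;ye[:,440:]=0
ye=big(ye)[0]
for v in np.unique(np.nonzero(ye)[0])[::6]:
    u=np.nonzero(ye[v])[0];print(v,u[0],u[-1],[((ray(c,(k,v),.11)[:2]-T)@n).round(4) for k in(u[0]-.5,u[-1]+.5)],((ray(c,(u.mean(),v),.11)[:2]-T)@tx).round(4))
```

```text
t 11.0833 xyz cm [0.07 0.08 7.91] twist [-0.08  0.02 -0.12] pos [ 0.5489 -0.2066  0.1811] [-1.7992e+02  2.0000e-02  8.1680e+01]
143 315 322 [np.float64(-0.0015), np.float64(0.0046)] 0.0603
149 313 324 [np.float64(-0.003), np.float64(0.0061)] 0.0559
155 313 325 [np.float64(-0.0031), np.float64(0.0069)] 0.0513
161 313 325 [np.float64(-0.0031), np.float64(0.0069)] 0.0467
167 313 325 [np.float64(-0.0031), np.float64(0.007)] 0.0421
173 313 325 [np.float64(-0.0031), np.float64(0.007)] 0.0374
179 313 325 [np.float64(-0.0032), np.float64(0.007)] 0.0326
185 313 325 [np.float64(-0.0032), np.float64(0.0071)] 0.0278
191 313 325 [np.float64(-0.0032), np.float64(0.0071)] 0.0229
197 313 325 [np.float64(-0.0033), np.float64(0.0071)] 0.018
203 313 325 [np.float64(-0.0033), np.float64(0.0072)] 0.013
209 313 325 [np.float64(-0.0033), np.float64(0.0072)] 0.008
215 314 324 [np.float64(-0.0025), np.float64(0.0064)] 0.0029
221 314 325 [np.float64(-0.0026), np.float64(0.0073)] -0.0023
227 314 324 [np.float64(-0.0026), np.float64(0.0065)] -0.0076
233 313 325 [np.float64(-0.0035), np.float64(0.0073)] -0.0129
239 314 324 [np.float64(-0.0027), np.float64(0.0065)] -0.0183
245 313 325 [np.float64(-0.0035), np.float64(0.0074)] -0.0237
251 314 324 [np.float64(-0.0027), np.float64(0.0066)] -0.0292
257 314 324 [np.float64(-0.0027), np.float64(0.0066)] -0.0348
```

The handle measures 10.2 mm wide, which matches its 10 mm. It is parallel to the tool and offset 1.5–2 mm in tool y. I'll descend and grip it.

>>> servo_tool(plan=[{"xyz": [0.1,0.15,2],"twist": [0,0,0],"jaw": 0.66},{"xyz": [0.1,0.15,4],"twist": [0,0,0],"jaw": 0.66},{"xyz": [0.1,0.15,6],"twist": [0,0,0],"jaw": 0.66},{"xyz": [0.1,0.15,7.3],"twist": [0,0,0],"jaw": 0.66},{"xyz": [0.1,0.15,7.9],"twist": [0,0,0],"jaw": 0.66},{"xyz": [0.1,0.15,7.9],"twist": [0,0,0],"jaw": 0.66},{"xyz": [0.1,0.15,7.9],"twist": [0,0,0],"jaw": 0.66}])

```text
time_s: 11.67
tool_pos: [0.5517, -0.206, 0.103]
tool_rot: [180.0, 0.0, 81.7]
force: [0.4, -0.5, 1.2]
grip_width: 0.0296
grasp_force: 0.0
```

>>> servo_tool(plan=[{"xyz": [0,0,0],"twist": [0,0,0],"jaw": 0.75},{"xyz": [0,0,0],"twist": [0,0,0],"jaw": 0.82},{"xyz": [0,0,0],"twist": [0,0,0],"jaw": 0.87},{"xyz": [0,0,0],"twist": [0,0,0],"jaw": 0.92},{"xyz": [0,0,0],"twist": [0,0,0],"jaw": 1},{"xyz": [0,0,0],"twist": [0,0,0],"jaw": 1},{"xyz": [0,0,0],"twist": [0,0,0],"jaw": 1},{"xyz": [0,0,0],"twist": [0,0,0],"jaw": 1}], newtons=50)

```text
time_s: 12.33
tool_pos: [0.5503, -0.2056, 0.1027]
tool_rot: [-179.8, 0.0, 81.7]
force: [-5.6, 1.5, 6.2]
grip_width: 0.0094
grasp_force: 50.0
```

The grip is firm. I'll start with a small slow lift.

>>> servo_tool(plan=[{"xyz": [0,0,-0.1],"twist": [0,0,0],"jaw": 1},{"xyz": [0,0,-0.3],"twist": [0,0,0],"jaw": 1},{"xyz": [0,0,-0.6],"twist": [0,0,0],"jaw": 1},{"xyz": [0,0,-1],"twist": [0,0,0],"jaw": 1},{"xyz": [0,0,-1.3],"twist": [0,0,0],"jaw": 1},{"xyz": [0,0,-1.5],"twist": [0,0,0],"jaw": 1},{"xyz": [0,0,-1.5],"twist": [0,0,0],"jaw": 1},{"xyz": [0,0,-1.5],"twist": [0,0,0],"jaw": 1}])

```text
time_s: 13.0
tool_pos: [0.5516, -0.2057, 0.1175]
tool_rot: [-180.0, 0.0, 81.7]
force: [-0.0, 0.4, -5.8]
grip_width: 0.0094
grasp_force: 50.0
```

Run:
```python
from h import *
d=grab('side');e=grab('scene')
a=cv2.resize(e['img'][110:220,170:300,::-1],(400,338),interpolation=cv2.INTER_CUBIC)
b=cv2.resize(d['img'][230:390,270:430,::-1],(400,400),interpolation=cv2.INTER_CUBIC)[:338]
cv2.imwrite('pics/w7.png',np.hstack([a,b]));goto(.5497,-.206,.235,81.8)
```

```text
t 13.1 xyz cm [ -0.07  -0.17 -11.78] twist [-0.05  0.04 -0.08] pos [ 0.5513 -0.2057  0.1172] [-1.7995e+02  4.0000e-02  8.1720e+01]
```

View pics/w7.png

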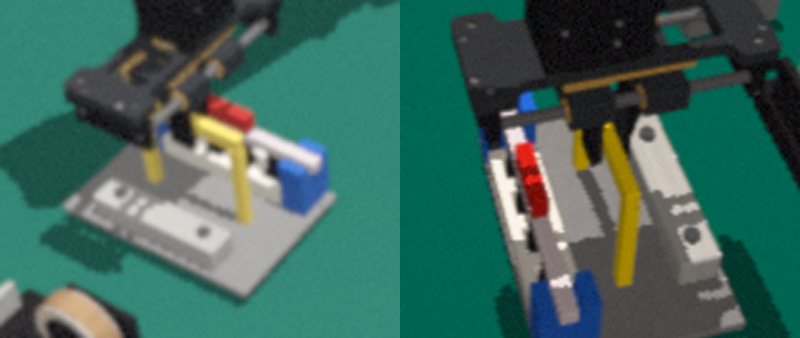

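The carrier is off the bench, level, with the bar seated. The load reads 5.8 N, about what the full carrier should weigh. I'll lift the rest smoothly.

>>> servo_tool(plan=[{"xyz": [0,0,-0.4],"twist": [0,0,0],"jaw": 1},{"xyz": [0,0,-1.2],"twist": [0,0,0],"jaw": 1},{"xyz": [0,0,-2.4],"twist": [0,0,0],"jaw": 1},{"xyz": [0,0,-3.8],"twist": [0,0,0],"jaw": 1},{"xyz": [0,0,-5.2],"twist": [0,0,0],"jaw": 1},{"xyz": [0,0,-6.6],"twist": [0,0,0],"jaw": 1},{"xyz": [0,0,-8],"twist": [0,0,0],"jaw": 1},{"xyz": [0,0,-9.3],"twist": [0,0,0],"jaw": 1},{"xyz": [0,0,-10.4],"twist": [0,0,0],"jaw": 1},{"xyz": [0,0,-11.2],"twist": [0,0,0],"jaw": 1}])

```text
time_s: 13.93
tool_pos: [0.552, -0.206, 0.2314]
tool_rot: [179.9, 0.0, 81.7]
force: [0.4, 0.4, -6.6]
grip_width: 0.0093
grasp_force: 50.0
```

>>> servo_tool(plan=[{"xyz": [0,0,-0.5],"twist": [0,0,0],"jaw": 1},{"xyz": [0,0,-0.8],"twist": [0,0,0],"jaw": 1},{"xyz": [0,0,-0.9],"twist": [0,0,0],"jaw": 1},{"xyz": [0,0,-0.9],"twist": [0,0,0],"jaw": 1},{"xyz": [0,0,-0.9],"twist": [0,0,0],"jaw": 1},{"xyz": [0,0,-0.9],"twist": [0,0,0],"jaw": 1},{"xyz": [0,0,-0.9],"twist": [0,0,0],"jaw": 1},{"xyz": [0,0,-0.9],"twist": [0,0,0],"jaw": 1}])

```text
time_s: 14.6
tool_pos: [0.5513, -0.2056, 0.2379]
tool_rot: [-179.9, 0.0, 81.7]
force: [1.3, 0.7, -7.1]
grip_width: 0.0095
grasp_force: 50.0
```

Run:
```python
from h import *
d=grab('side');e=grab('scene')
a=cv2.resize(e['img'][70:200,170:320,::-1],(400,346),interpolation=cv2.INTER_CUBIC)
b=cv2.resize(d['img'][180:390,260:470,::-1],(400,400),interpolation=cv2.INTER_CUBIC)[:346]
cv2.imwrite('pics/w8.png',np.hstack([a,b]));o=env.get_obs();print(o['tool_pos'],o['tool_rot'],o['force'],o['wrist_torque'],o['grasp_force'],np.abs(o['joint_velocities']).max())
```

```text
[ 0.55145884 -0.20563743  0.23817936] [-1.79944510e+02  4.57537045e-02  8.17141082e+01] [-0.24619517  0.84474819 -5.68125194] [-0.11046     0.11691889 -0.00881428] 49.99160751700401 0.12993448538706182
```

View pics/w8.png

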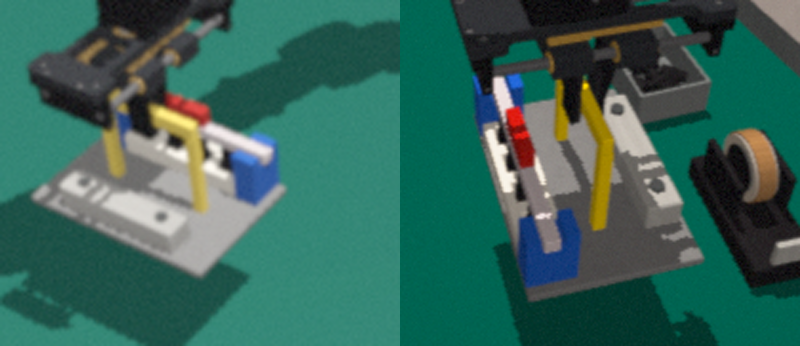

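The carrier hangs level with its underside at about 0.136 m. The bar is in both notches and the bystanders are untouched, so I'll hand the job in.

```bash
python3 -c "
from cell import env
print(env.sign_off())"
```

```text
the job is handed in; nothing more can be done
None
```

I seated the bar in both notches, released it, and lifted the carrier level by its handle to about 13.5 cm above the bench. I handed the job in at about 15 s with it still held; the hand-in gave no verdict.

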